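Snap a hose clip shut with the red-handled pliers

ROBOT

A 6-joint arm with a two-finger parallel gripper is mounted at the origin on a cart in front of the work surface, level with it; the furniture and walls round the work are solid. World frame = base frame: x ahead of the robot, y to its left, z up, the work surface at z = 0. Lengths are in mm, angles in rad, forces in N, time in s.
With the tool pointing down it reaches from about 275 to 1000 mm from the base axis. Payload 8.4 kg.
Tool frame: the origin (TCP) lies on the centre line of the jaws, within the pads' length; the fingertips stand r.tip_reach ahead of it and the grasp point (between the pads) lies 11 mm behind it (r.tip_reach is the distance from the TCP to the fingertips, in mm); z points along the fingers, y is the line along which they close (so a half turn about z gives the same grasp; the last joint's range is limited). The gripper opens to 85 mm and grips with 20 to 120 N. Pads are 22 mm wide; open, the fingers measure 114 mm over their backs; the gripper's body (76 mm by 85 mm) begins 54 mm behind the grasp point. The pads swing forward as they close: fully open they stand 13 mm farther back than shut.
Start: joints at [-1.208, 0.353, 1.633, -0, 1.155, -0.002], TCP at [222.975, -583.875, 239.281] pointing down, gripper open.
Joint ranges: [-2.63, 2.63], [-0.92, 2.1], [0.06, 2.66], [-1.3, 4.44], [0, 2.69], [-3.02, 3.02]. Speed limits (rad/s): [2.22, 2.22, 2.79, 3.14, 3.14, 3.14].

INTERFACE

Orientations are given as [roll, pitch, yaw] about the fixed x, y, z axes, in that order (R = Rz(yaw) Ry(pitch) Rx(roll)).
In Python, from rig import r gives the robot as it stands.
- The arm moves only by the tool carry_out, never from a script. Its argument "targets" is a list of rows, each an object with "dp": the shift along the tool's x, y, z in mm, a list of three; "yaw": the turn about the tool's z in degrees. A call has 1 to 12 rows; each row is the pose to reach, as a shift and turn from the pose commanded when the call began, along the tool's axes at that moment; what a row does not reach only later rows make up. A row lasts 1/8 s, in which the tool goes at most 62.5 mm and 10.7 degrees, less where a joint would pass 70% of its speed; a pose out of reach is approached as far as the arm can. A call with a gripper value outside its range is refused whole. "fingers" is the opening, from -1 (shut) to 1 (fully open), so that 0 is half open, set as the call begins (left out, the last holds). The fingers move at their own pace and stop on an object; "grip_force" is the grip in N (left out, the last holds). Time passes only in rows, so rows that repeat a pose let the fingers close. It gives the time, the measured TCP pose, the force, the opening and the grip force at its end, in the units of the state.
- r.sense(): the state, without advancing time (a new reading comes with each control period).
- r.grab_frame(name): name is "scene" or "top" or "wrist"; returns the picture (480x640x3 uint8, red, green, blue); there is no depth.
- r.get_calibration(name): a dict with "fx", "fy", "cx", "cy" (pixels), "dist_coeffs" ([k1, k2, p1, p2, k3] as OpenCV has them; the pictures are not rectified), "rvec" (rotation vector, rad) and "tvec" (3), from world to camera coordinates, as OpenCV has them. Camera axes: x right, y down, z forward; pixel columns grow to the right and rows downward; lengths in mm; the calibration is good to about 2 mm. A picture is of the moment at which its call begins: read the wrist's pose just before it. get_calibration takes no time and is no camera call; for the wrist camera it gives the pose at the moment of the call.
- r.sign_off(): hands the job in; it is judged then, once.
The state is a dict: "clock": time; "qpos": joint angles; "qvel": joint speeds; "joint_efforts": joint torques, N m; "eef_pos": TCP position; "tcp_rot": TCP orientation; "contact_force": force on the tool from outside, world axes, zero at the start; "wrist_torque": the same for the moment, N m; "opening": opening from 0.0 (shut) to 1.0 (fully open); "grasp_force": force on a finger pad.
Only numpy, scipy, OpenCV 4.12 (cv2) and the standard library are available. Lean on these libraries where they do the work, as an engineer would, in place of code of your own. Each camera call takes 0.05 s, during which the arm holds its last target. There are 200 camera calls.

TASK

Two hose-clip pliers are held flat in little stands on the bench, each with an open white hose clip between its jaws. Squeeze the red-handled pliers fully together, to their stop, so that their clip snaps shut, then let go so that the handles spring open again and the clip stays shut. Leave the clip of the blue-handled pliers open.

Things in the scene. Friction and masses are not known exactly. Their poses are not given: they have to be found in the camera images.
- red_grip (a point): Point midway between the two red handles where to squeeze, 55 mm above the bench, at handle mid-height. x runs level from the handles to the jaws, y across both handles, z up. The handles are round, 13 mm thick, lie level on both sides (y) and reach 33 mm behind this point; here they measure 61 mm over the outsides when open. Fingers beside the handles, to 60 mm off this point, meet nothing.
- red_pliers (a joint): Turn of each red handle about the pivot 85 mm ahead of red_grip, in rad; both always turn alike, in towards each other. 0 open, where a spring returns them. The clip clicks over between about 0.05 and 0.10; it is surely shut once the handles pass 0.13 (39 mm over the outsides at red_grip); stop at 0.15 (36 mm). Closing takes at most about 8 N on each handle at red_grip.
- red_clip (a joint): Turn in rad of each half of the white clip between the red pliers' jaws, round a brass stub 84 mm high, 145 mm ahead of red_grip on a grey foot 74 mm wide. 0 open, ears about 8 mm apart; about 0.113 snapped shut, ears together, where it stays. Pressed only part of the way it may spring open or stay half shut; squeezing again closes it. Readings scatter by 0.01.
- blue_clip (a joint): The same for the clip in the blue-handled pliers, which stand at another spot in an equal stand (the two may change places): 0 open (start), about 0.113 snapped shut.

How it is judged (in metres and radians):
On the way:
1. the red handles are squeezed together (value of joint red_pliers above 0.07 rad), for 0.05 s.
At the end, for the whole second after the job is handed in: The clip in the red-handled pliers is snapped shut (above 0.095 rad), the red handles have sprung open again (below 0.03 rad), and the clip in the blue-handled pliers is still open (below 0.04 rad) (value of joint red_clip above 0.095 rad and value of joint red_pliers below 0.03 rad and value of joint blue_clip below 0.04 rad); the robot touches nothing.
It fails at once if the clip in the blue-handled pliers is pressed shut (value of joint blue_clip above 0.07 rad).
It also fails if it takes over 22 s, if anything falls off the work surface, if the arm or the gripper's body presses on something with over 40 N, if the wrist force passes 120 N, or if a joint passes its speed limit or range.

## Working session

There is one attempt and no reset: what is moved stays moved. The work goes in short steps, Python scripts to look and compute and a tool call to move; the robot and the scene stay as the last step left them, time stands still between calls to the robot, and variables do not carry over. Pictures are saved under pics/ and viewed, at most 10 in all, crops included, and the job is handed in when it is done.

Besides the shell and the picture viewer there is one more tool, called after "Emit:" by a JSON object that holds its "method" and its "body", one argument or row to a line. carry_out: Moves the arm, as the interface text tells. Its arguments: {"type":"object","properties":{"targets":{"type":"array","items":{"type":"object","properties":{"dp":{"type":"array","items":{"type":"number"}},"yaw":{"type":"number"}}}},"fingers":{"type":"number"},"grip_force":{"type":"number"}},"required":["targets"]}

```bash
ls; mkdir -p pics; python3 - <<'E'
from rig import r
import cv2
print(r.sense(), r.tip_reach)
for n in("scene","top"):
    im=r.grab_frame(n); cv2.imwrite(f"pics/{n}0.png",im[:,:,::-1]); print(r.get_calibration(n))
E
```

```text
pics
{'clock': 0.0, 'qpos': array([-1.20839990e+00,  3.53638950e-01,  1.63410970e+00,  1.61359969e-05,
        1.15520630e+00, -2.38609930e-03]), 'qvel': array([ 0.00032114, -0.00029129,  0.00059046, -0.00139737, -0.00146485,
       -0.0004072 ]), 'joint_efforts': array([-1.92266125e-03, -6.05264926e+01, -3.42059970e+01, -3.33877506e-05,
        9.28192574e-03,  4.14215606e-05]), 'eef_pos': array([ 222.81872671, -583.44808695,  238.57787559]), 'tcp_rot': array([-3.14023040e+00, -1.80041002e-05,  3.64775985e-01]), 'contact_force': array([ 0.05822641, -0.17759663,  0.10420866]), 'wrist_torque': array([ 0.00784895, -0.00854339, -0.02475737]), 'grasp_force': 0.0, 'opening': 1.005190186775257} 8.0
{'fx': 487.11619882330956, 'fy': 487.11619882330956, 'cx': 320.600554394677, 'cy': 233.27630369159726, 'dist_coeffs': array([-0.09928522,  0.        ,  0.        ,  0.        ,  0.        ]), 'rvec': array([ 0.8059974 , -2.34087009,  1.32465861]), 'tvec': array([623.38145708, 146.81043767, 821.82388999])}
{'fx': 507.27844077456325, 'fy': 507.27844077456325, 'cx': 319.45639935090077, 'cy': 242.8762942873219, 'dist_coeffs': array([-0.11547164,  0.        ,  0.        ,  0.        ,  0.        ]), 'rvec': array([ 2.13161091, -2.08864751,  0.17237488]), 'tvec': array([297.93118406, 579.42371881, 839.85947106])}
```

View pics/top0.png

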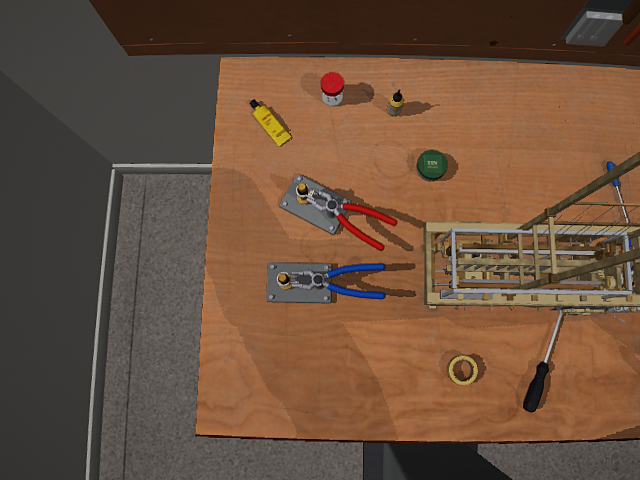

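View pics/scene0.png

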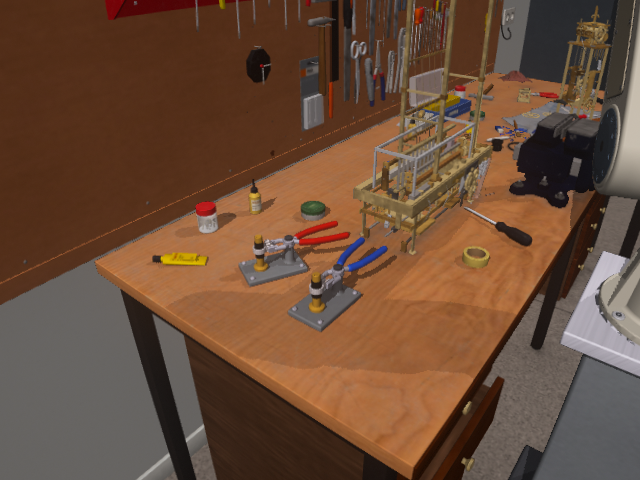

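The top view shows the red pliers at the upper middle: handle ends near (397,222) and (382,247), clip near (303,190). The blue pliers lie below, with handle ends near (383,267) and (383,295). A tall wooden frame stands to the right, from column 425. The scene view confirms this layout, with the handles pointing toward the frame.

```bash
cat > h.py <<'E'
import cv2, numpy as np
from rig import r
def cam(n):
    c=r.get_calibration(n); K=np.array([[c['fx'],0,c['cx']],[0,c['fy'],c['cy']],[0,0,1]])
    return K,c['dist_coeffs'],cv2.Rodrigues(c['rvec'])[0],c['tvec']
def rays(n,px,z):
    K,d,R,t=cam(n)
    p=cv2.undistortPoints(np.float64(px).reshape(-1,1,2),K,d).reshape(-1,2)
    D=np.c_[p,np.ones(len(p))]@R; C=-R.T@t
    return C+D*((z-C[2])/D[:,2])[:,None]
def blobs(im,box,lo=60):
    h=cv2.cvtColor(im,cv2.COLOR_RGB2HSV); H=h[...,0]
    m=(((H<8)|(H>172))&(h[...,1]>180)&(h[...,2]>lo)).astype(np.uint8)
    k=np.zeros_like(m); x0,y0,x1,y1=box; k[y0:y1,x0:x1]=1
    n,l,s,c=cv2.connectedComponentsWithStats(m*k)
    return [np.argwhere(l==i)[:,::-1] for i in range(1,n) if s[i,4]>40]
E
python3 - <<'E'
from h import *
for n,box in(("top",(335,190,405,260)),("scene",(285,215,355,250))):
    im=cv2.imread(f"pics/{n}0.png")[:,:,::-1].copy()
    K,d,R,t=cam(n); print(n,"cam",(-R.T@t).round())
    for b in blobs(im,box):
        P=rays(n,b,55)[:,:2]
        c=P.mean(0); v=cv2.fitLine(P.astype(np.float32),cv2.DIST_L2,0,.01,.01).ravel()
        s=(P-c)@v[:2]; w=(P-c)@[-v[1],v[0]]
        print(len(b),"c",c.round(1),"dir",v[:2].round(3),"ends",(c+v[:2]*s.min()).round(1),(c+v[:2]*s.max()).round(1),"w",np.ptp(w).round(1))
print("clip top @84",rays("top",[(303,184)],84), "frame",rays("top",[(426,222),(426,305)],100).round())
E
```

```text
top cam [405. 284. 941.]
396 c [630.9 220.6] dir [0.32  0.947] ends [614.7 172.8] [647.1 268.6] w 16.8
387 c [593.4 239.3] dir [0.582 0.813] ends [564.3 198.6] [622.6 280.1] w 16.4
scene cam [ 94. 878. 553.]
586 c [614.3 229. ] dir [0.394 0.919] ends [592.9 179. ] [635.1 277.6] w 72.9
clip top @84 [[673.60835626 340.3747576   84.        ]] frame [[605. 128. 100.]
 [464. 130. 100.]]
```

```bash
python3 - <<'E'
from h import *
def tri(a,b):
    P=[];q=[]
    for n,p in(("top",a),("scene",b)):
        K,d,R,t=cam(n); P.append(np.c_[R,t]); q.append(cv2.undistortPoints(np.float64(p).reshape(1,1,2),K,d).reshape(2,1))
    X=cv2.triangulatePoints(P[0],P[1],*q).ravel(); return (X[:3]/X[3]).round()
print("platform",tri((426,222),(357,190)),tri((426,305),(412,208)))
print("wire",tri((447,230),(376,150)),tri((447,292),(412,167)))
print("post base z100,150",rays("top",[(520,228)],100).round(),rays("top",[(520,228)],150).round())
t=np.array([604,214,239]);print("stub px",[cv2.projectPoints(np.float64([[671,342,84]]),cv2.Rodrigues(cam(n)[2])[0],cam(n)[3],cam(n)[0],cam(n)[1])[0].round() for n in("top","scene")])
E
```

```text
platform [598. 130. 120.] [464. 135. 122.]
wire [565. 116. 210.] [479. 118. 196.]
post base z100,150 [[597. -35. 100.]] [[586. -16. 150.]]
stub px [array([[[302., 185.]]]), array([[[259., 236.]]])]
```

```bash
python3 - <<'E'
import cv2
a=cv2.imread("pics/scene0.png")[100:300,220:500]; cv2.imwrite("pics/c1.png",cv2.resize(a,None,fx=2.8,fy=2.8,interpolation=cv2.INTER_CUBIC))
E
```

```text
(no output)
```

View pics/c1.png

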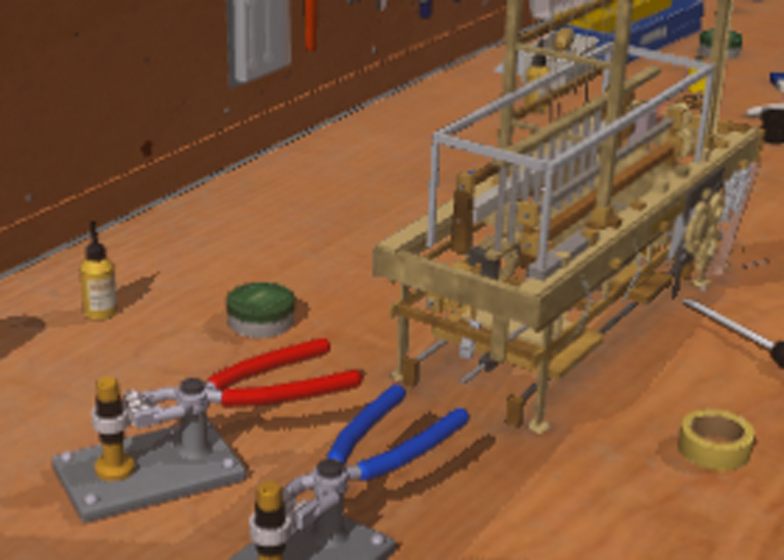

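The crop shows the red handles and the wooden frame separately: a platform about 120 mm high, a wire cage to about 205 mm and tall posts behind. I'll retract, swing round at a small radius, then extend toward the handles.

```bash
python3 - <<'E'
from h import *
print(rays("scene",[(550,205),(515,190),(598,190)],0).round(), rays("scene",[(560,110)],200).round(), rays("scene",[(530,240)],0).round())
E
```

```text
[[ 304. -302.    0.]
 [ 404. -332.    0.]
 [ 222. -476.    0.]] [[ 359. -441.  200.]] [[ 291. -102.    0.]]
```

Emit:
{"method": "carry_out", "body": {
  "targets": [
    {"dp":[0,-20,-50]},
    {"dp":[0,-70,-80]},
    {"dp":[0,-120,-80]},
    {"dp":[0,-180,-80]},
    {"dp":[0,-240,-80]},
    {"dp":[0,-240,-80]},
    {"dp":[0,-240,-80]}
  ],
  "fingers": 1
}}

```text
schema error: expected keys dp, yaw
```

Emit:
{"method": "carry_out", "body": {
  "targets": [
    {"dp":[0,-20,-50],"yaw":0},
    {"dp":[0,-70,-80],"yaw":0},
    {"dp":[0,-120,-80],"yaw":0},
    {"dp":[0,-180,-80],"yaw":0},
    {"dp":[0,-240,-80],"yaw":0},
    {"dp":[0,-240,-80],"yaw":0},
    {"dp":[0,-240,-80],"yaw":0}
  ],
  "fingers": 1
}}

```text
clock: 0.98
eef_pos: [137.6, -360.3, 319.7]
tcp_rot: [3.14, 0.0, 0.365]
contact_force: [0.8, -0.5, -0.4]
opening: 1.004
grasp_force: 0.0
```

Emit:
{"method": "carry_out", "body": {
  "targets": [
    {"dp":[59,-5,0],"yaw":-4},
    {"dp":[117,-19,0],"yaw":-8},
    {"dp":[173,-41,0],"yaw":-12},
    {"dp":[223,-73,0],"yaw":-16},
    {"dp":[269,-111,0],"yaw":-20},
    {"dp":[307,-157,0],"yaw":-24},
    {"dp":[339,-207,0],"yaw":-28},
    {"dp":[361,-263,0],"yaw":-32},
    {"dp":[375,-321,0],"yaw":-36},
    {"dp":[380,-367,0],"yaw":-41},
    {"dp":[380,-367,0],"yaw":-41},
    {"dp":[380,-367,0],"yaw":-41}
  ]
}}

```text
clock: 2.48
eef_pos: [362.3, 118.9, 319.0]
tcp_rot: [-3.141, 0.001, 1.081]
contact_force: [-0.2, -0.3, 0.6]
opening: 0.999
grasp_force: 0.0
```

Emit:
{"method": "carry_out", "body": {
  "targets": [
    {"dp":[45,39,0],"yaw":0},
    {"dp":[90,78,0],"yaw":0},
    {"dp":[135,116,0],"yaw":0},
    {"dp":[170,146,20],"yaw":0},
    {"dp":[195,168,50],"yaw":0},
    {"dp":[195,168,60],"yaw":0},
    {"dp":[195,168,60],"yaw":0}
  ]
}}

```text
clock: 3.35
eef_pos: [601.2, 209.9, 258.0]
tcp_rot: [-3.14, 0.002, 1.078]
contact_force: [-0.3, -0.2, 0.1]
opening: 1.001
grasp_force: 0.0
```

```bash
python3 - <<'E'
from h import *
s=r.sense(); print(s['eef_pos'],s['tcp_rot'])
K,d,R,t=cam("wrist"); np.savez("w1.npz",K=K,d=d,R=R,t=t); print(-R.T@t,K[0,0])
im=r.grab_frame("wrist"); cv2.imwrite("pics/w1.png",im[:,:,::-1])
for n in("top","scene"): cv2.imwrite(f"pics/{n}1.png",r.grab_frame(n)[:,:,::-1])
E
```

```text
[601.17961311 209.92055503 258.04930926] [-3.13981562e+00  2.14652117e-03  1.07825453e+00]
[634.8077976  271.45750503 393.34856044] 416.5704444311457
```

View pics/w1.png

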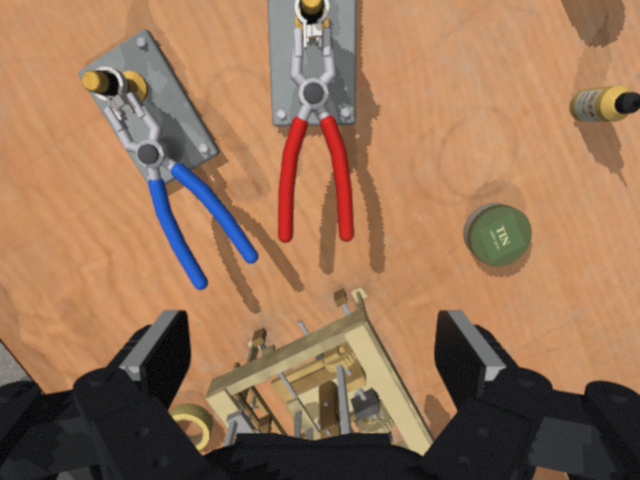

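View pics/scene1.png

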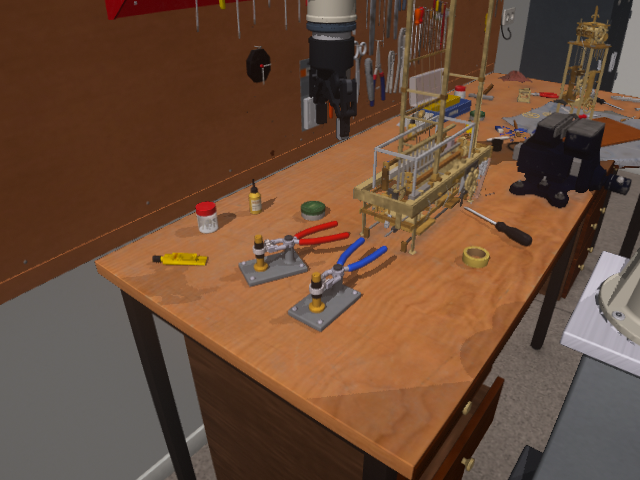

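The wrist view shows the red handle ends at about (286,238) and (347,238) and the pivot at (313,93). They're nearly aligned with the tool and central in column. In the scene view the gripper is clear of the frame.

```bash
cat > m.py <<'E'
from h import *
def meas(im,box,K,d,R,t):
    out=[]
    for b in blobs(im,box):
        p=cv2.undistortPoints(np.float64(b).reshape(-1,1,2),K,d).reshape(-1,2)
        D=np.c_[p,np.ones(len(p))]@R; C=-R.T@t
        out.append((C+D*((55-C[2])/D[:,2])[:,None])[:,:2])
    return out
def fit(hs,th):
    # iterate axis: x along handles; back ends and mean side gap
    for _ in range(5):
        x=np.array([np.cos(th),np.sin(th)]); y=np.array([-x[1],x[0]])
        L=[(P@x,P@y) for P in hs]
        back=np.mean([a.min() for a,_ in L])
        mids=[]; 
        for s in np.arange(back+12,back+70,6):
            e=[b[abs(a-s)<3] for a,b in L]
            lo=min(q.min() for q in e); hi=max(q.max() for q in e); mids.append((s,(lo+hi)/2,hi-lo))
        m=np.array(mids); k=np.polyfit(m[:,0],m[:,1],1); th+=np.arctan(k[0])
    s=back+33; g=x*s+y*np.polyval(k,s)
    return g,np.degrees(th),np.interp(s,m[:,0],m[:,2]),[a.min() for a,_ in L]
E
python3 - <<'E'
from m import *
z=np.load("w1.npz"); im=cv2.imread("pics/w1.png")[:,:,::-1].copy()
print(fit(meas(im,(270,105,365,255),z['K'],z['d'],z['R'],z['t']),1.08))
im=cv2.imread("pics/top0.png")[:,:,::-1].copy()
print(fit(meas(im,(335,190,405,260),*cam("top")),1.08))
s=r.sense();print(s['eef_pos'],np.degrees(s['tcp_rot'][2]))
E
```

```text
(array([606.12415715, 214.33102801]), np.float64(62.728299491125334), np.float64(59.79920924196105), [np.float64(435.1925582932795), np.float64(435.28601195073446)])
(array([604.41467064, 214.73210736]), np.float64(62.59064734160122), np.float64(61.111631957455586), [np.float64(436.06411910415363), np.float64(435.6667648508107)])
[601.55075048 210.98510564 260.62282169] 61.84918556979731
```

Emit:
{"method": "carry_out", "body": {
  "targets": [
    {"dp":[5,2,20],"yaw":-0.8},
    {"dp":[5,2,60],"yaw":-0.8},
    {"dp":[5,2,110],"yaw":-0.8},
    {"dp":[5,2,150],"yaw":-0.8},
    {"dp":[5,2,150],"yaw":-0.8},
    {"dp":[5,2,150],"yaw":-0.8}
  ]
}}

```text
clock: 4.25
eef_pos: [606.3, 215.5, 110.5]
tcp_rot: [3.141, -0.001, 1.095]
contact_force: [-0.6, 1.0, 0.3]
opening: 1.001
grasp_force: 0.0
```

```bash
python3 - <<'E'
from m import *
s=r.sense(); print(s['eef_pos'],np.degrees(s['tcp_rot']),s['contact_force'])
c=cam("wrist")
im=r.grab_frame("wrist"); cv2.imwrite("pics/w2.png",im[:,:,::-1])
bs=meas(im,(150,50,500,470),*c); print([len(b) for b in bs])
try: print(fit(bs,1.08))
except Exception as e: print(e)
E
```

```text
[606.33617512 215.52684272 110.52231158] [ 1.79938114e+02 -6.94169106e-02  6.27201888e+01] [-0.63720408  0.98982184  0.34938602]
[5290, 5247]
(array([605.32109853, 213.02619851]), np.float64(62.77628401730471), np.float64(60.57865786011024), [np.float64(433.31571641891134), np.float64(433.3693074338477)])
```

View pics/w2.png

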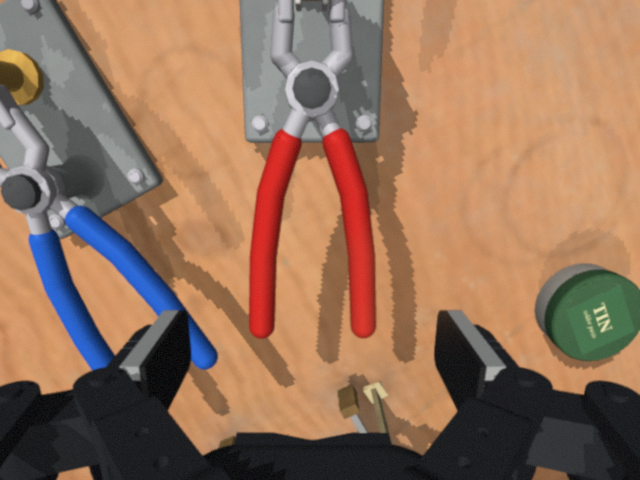

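Emit:
{"method": "carry_out", "body": {
  "targets": [
    {"dp":[-1.5,0,25],"yaw":0},
    {"dp":[-1.5,0,50],"yaw":0},
    {"dp":[-1.5,0,67],"yaw":0},
    {"dp":[-1.5,0,67],"yaw":0},
    {"dp":[-1.5,0,67],"yaw":0}
  ]
}}

```text
clock: 4.92
eef_pos: [605.7, 214.1, 43.4]
tcp_rot: [3.14, -0.001, 1.094]
contact_force: [0.0, 0.4, 1.2]
opening: 1.004
grasp_force: 0.0
```

Emit:
{"method": "carry_out", "body": {
  "targets": [
    {"dp":[0,0,0],"yaw":0},
    {"dp":[0,0,0],"yaw":0},
    {"dp":[0,0,0],"yaw":0},
    {"dp":[0,0,0],"yaw":0},
    {"dp":[0,0,0],"yaw":0},
    {"dp":[0,0,0],"yaw":0},
    {"dp":[0,0,0],"yaw":0},
    {"dp":[0,0,0],"yaw":0}
  ],
  "fingers": -1,
  "grip_force": 30
}}

```text
clock: 5.92
eef_pos: [605.1, 213.2, 43.6]
tcp_rot: [3.141, 0.0, 1.095]
contact_force: [-3.3, -5.0, 10.7]
opening: 0.381
grasp_force: 28.7
```

Emit:
{"method": "carry_out", "body": {
  "targets": [
    {"dp":[0,0,0],"yaw":0},
    {"dp":[0,0,0],"yaw":0},
    {"dp":[0,0,0],"yaw":0},
    {"dp":[0,0,0],"yaw":0},
    {"dp":[0,0,0],"yaw":0},
    {"dp":[0,0,0],"yaw":0},
    {"dp":[0,0,0],"yaw":0}
  ],
  "fingers": 1
}}

```text
clock: 6.8
eef_pos: [604.9, 213.8, 42.3]
tcp_rot: [-3.142, 0.0, 1.094]
contact_force: [-0.4, -0.8, -0.5]
opening: 1.0
grasp_force: 0.0
```

Emit:
{"method": "carry_out", "body": {
  "targets": [
    {"dp":[0,0,-20],"yaw":0},
    {"dp":[0,0,-70],"yaw":0},
    {"dp":[0,0,-130],"yaw":0},
    {"dp":[0,0,-180],"yaw":0},
    {"dp":[0,0,-215],"yaw":0},
    {"dp":[0,0,-215],"yaw":0},
    {"dp":[0,0,-215],"yaw":0}
  ]
}}

```text
clock: 7.68
eef_pos: [604.5, 213.6, 257.6]
tcp_rot: [3.142, -0.0, 1.094]
contact_force: [-0.3, -0.2, -0.2]
opening: 1.003
grasp_force: 0.0
```

```bash
python3 - <<'E'
from m import *
s=r.sense(); print(s['clock'],s['eef_pos'],s['contact_force'])
c=cam("wrist")
im=r.grab_frame("wrist"); cv2.imwrite("pics/w3.png",im[:,:,::-1])
print(fit(meas(im,(270,105,365,255),*c),1.08))
old=cv2.imread("pics/w1.png"); new=im[:,:,::-1]
j=np.hstack([cv2.resize(q[0:150,70:370],None,fx=1.3*1,fy=1.3) for q in(old,new)])
a=[cv2.resize(q[0:110,270:360],None,fx=4,fy=4,interpolation=cv2.INTER_CUBIC) for q in(old,new)]
b=[cv2.resize(q[50:160,75:165],None,fx=4,fy=4,interpolation=cv2.INTER_CUBIC)[:160] for q in(old,new)]
cv2.imwrite("pics/cmp.png",np.vstack([np.hstack(a),np.hstack(b)]))
E
```

```text
7.675 [604.49297241 213.63592754 257.56281082] [-0.27317842 -0.2292149  -0.17638003]
(array([606.10081437, 214.10662782]), np.float64(62.672867010277855), np.float64(59.57811755362391), [np.float64(435.42896757672094), np.float64(435.4814464890648)])
```

View pics/cmp.png

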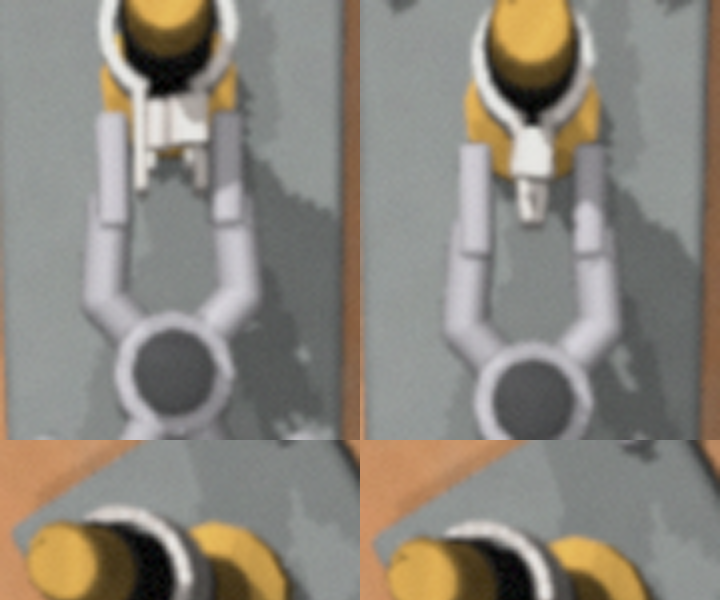

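The comparison shows the red clip's ears apart before the squeeze (columns 140–200) and together after it (around column 530). The handles measure about 60 mm over the outsides, the same as before the squeeze, so they have sprung open again. The blue pliers haven't moved.

```bash
python3 -c "
from rig import r
print(r.sign_off())"
```

```text
the job is handed in; nothing more can be done
None
```

I squeezed the red pliers to about their stop, the wrist camera then showed their clip snapped shut and the handles sprung open, the blue pliers were never touched, and I handed the job in at about 7.7 s with the arm clear; no verdict was returned.

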